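# Raise the printing block for inking

## Robot

A 6-joint arm with a two-finger parallel gripper is mounted at the origin on the work surface. World frame = base frame: x ahead of the robot, y to its left, z up, the work surface at z = 0. Lengths are in m, angles in degrees, forces in N, time in s.
With the tool pointing down it reaches from about 0.3 to 0.75 m from the base axis. Payload 8.5 kg.
Tool frame: the origin (TCP) lies at the very end of the fingers, on their centre line; the grasp point (between the pads) lies 19 mm behind it; z points along the fingers, y is the line along which they close (so a half turn about z gives the same grasp; the last joint's range is limited). The gripper opens to 85 mm and grips with 20 to 120 N. Pads are 22 mm wide; open, the fingers measure 114 mm over their backs; the gripper's body (76 mm by 85 mm) begins 54 mm behind the grasp point. The pads swing forward as they close: fully open they stand 13 mm farther back than shut.
Start: joints at [-88.138, 21.807, 74.336, -0, 83.858, -12.336], TCP at [0.135, -0.533, 0.231] pointing down, gripper open.
Joint ranges: [-178.18, 178.18], [-50.72, 133.34], [12.68, 142.11], [-81.47, 261.47], [9.98, 163.14], [-165.26, 165.26]. Speed limits (degrees/s): [136.94, 136.94, 180, 180, 180, 180].

## Interface

Orientations are given as a 3x3 rotation matrix whose columns are the frame's x, y, z axes.
In Python, from rig import observe, cams, ticket gives the robot as it stands.
- The arm moves only by the tool move_arm, never from a script. Its arguments are lists of equal length, an entry for each row: "jaw": the finger opening in cm, from 0 to 8.54; "dp": the shift along the tool's x, y, z in cm, a list of three; "turn": the turn, a rotation vector about the tool's x, y, z in rad, a list of three. In form: {"jaw": [jaw, ...], "dp": [[tx, ty, tz], ...], "turn": [[wx, wy, wz], ...]}. A call has 1 to 12 rows; each row shifts and turns the commanded pose from where the row before left it, along the tool's axes as they then stand; what a row does not reach is not made up. A row lasts 1/12 s, in which the tool goes at most 41.7 mm and 7.16 degrees, less where a joint would pass 70% of its speed; a pose out of reach is approached as far as the arm can. A call is refused whole if a number of a shift passes 4.17 or a number of a turn 0.125, either way. A call with a gripper value outside its range is refused whole. The fingers move at their own pace and stop on an object; "force" is the grip in N (left out, the last holds). Time passes only in rows, so rows that do not move let the fingers close. It gives the time, the measured TCP pose, the force, the opening and the grip force at its end, in the units of the state.
- observe(): the state, without advancing time (a new reading comes with each control period).
- cams.get_image(name): name is "scene" or "top"; returns (picture, depth): 400x640x3 uint8, red, green, blue; 400x640 float32, m along the optical axis (not along the pixel's ray), 0 where there is no reading.
- cams.calibration(name): a dict with "vertical_fov" (degrees; the focal length in pixels is half the picture's height over the tangent of half this angle, whatever the lens; pixels are square), "cx", "cy" (the principal point, pixels), "k1" (the pictures are not rectified: a ray, as slopes to the right and down, at radius r is drawn at 1 + k1 r^2 times it, then the intrinsics apply), "view" (4x4, takes a point from world to camera coordinates). Camera axes: x right, y up, looking along -z (the intrinsics and any distortion apply to the point x, -y, -z); pixel columns grow to the right and rows downward; lengths in m; the calibration is good to about 2 mm. A picture is of the moment at which its call begins. calibration takes no time and is no camera call.
- ticket.close_job(): hands the job in; it is judged then, once.
Trained networks look in the newest picture that a camera, given by its name, has taken for a name from the list of things; names that differ only in an ending like _2 or _b are one class to them, and where a whole thing is asked for, a point or a joint stands for the part that bears it (a point fixed in the world has none). Each returns a list of dicts, best first, with "p" (0 to 1); they miss things now and then, are a little off and sometimes report something else, mostly with a low value. They report only what shows in the picture. A call takes as long as a camera call. They do not tell look-alikes from the thing itself.
- cams.spot_in(camera, query): "box" ([centre column, centre row, width, height] as shares, 0 to 1, of the picture: columns of its width, rows of its height, round what is visible of it).
- cams.outline_of(camera, query): "mask" (400x640 bool, what is visible of it) and "box" ([centre column, centre row, width, height] as shares, 0 to 1, of the picture: columns of its width, rows of its height, round what is visible of it).
- cams.mark_of(camera, query): "location" ([column, row] as shares, 0 to 1, of the picture: columns of its width, rows of its height: a listed point, or the origin of a listed thing).
The state is a dict: "time_s": time; "q": joint angles; "qvel": joint speeds; "joint_efforts": joint torques, N m; "position": TCP position; "tool_rot": TCP orientation; "ft_force": force on the tool from outside, world axes, zero at the start; "wrist_torque": the same for the moment, N m; "grip_width": finger opening in m; "gripper_force": force on a finger pad.
Only numpy, scipy, OpenCV 4.12 (cv2) and the standard library are available. Lean on these libraries where they do the work, as an engineer would, in place of code of your own. Each camera call takes 0.05 s, during which the arm holds its last target. There are 200 camera calls.

## Task

Lift the yellow dust cover off the inking jig and set it down right way up, wholly on the round cork mat. Then swing the jig's red-handled cam lever up until it stands straight up, where the cam lifts the printing block highest, without throwing it far past that point. The lever is sprung and falls back if released, so finish still holding it upright, and leave the inks and tools around it where they are.

Things in the scene. Friction and masses are not known exactly. Their poses are not given: they have to be found in the camera images.
- jig: The inking jig, fixed to the table: grey base plate 172 x 150 x 12 mm with a round aluminium well, 126 mm outside diameter, rim 55 mm above the table. Origin: centre of the well, at table height. Its -x side (towards the robot, give or take 20 degrees) carries the cam lever; z up.
- cover_knob (a point): Centre, half-way up, of the black knob (upright cylinder, 26 mm diameter, 32 mm tall) on the loose yellow round dust cover (140 mm diameter, about 220 g). The knob's foot is 16 mm below, the cover's lower edge 34 mm below this point. It starts sitting over the well's rim, overlapping it by 14 mm with 4 mm play: lift it straight up. z is up when the cover is right way up.
- mat_top (a point): Centre of the top face of the round cork mat, 200 mm diameter, 3 mm thick, fixed flat on the table.
- lever_grip (a point): Middle of the lever's red handle: a level round bar, 16 mm diameter, along the jig's x axis, free for 31 mm either side; the lever arm joins it 45 mm to the jig's +x side. It circles at 115 mm radius about a level pivot line parallel to the jig's x axis, over the jig's y = 0, 35 mm above the table; this point stays at x = -135 mm in the jig's frame.
- lever (a joint): Lever angle, rad. 0: lower stop, lying towards the jig's +y side (robot's left), 20 degrees above level. Grows as it is swung up and over towards -y. 1.222: straight up, the cam's peak, block lifted 16 mm, lever in line with a green mark on the bearing; beyond it the block sinks; stop at 2.0. A spring pulls it back to 0: about 2 N at the handle at first, 6 N upright.
- block_top (a point): Centre of the top face of the blue carved printing block (96 mm diameter) on the lift bed in the well: 47 mm above the table when down, 63 mm (8 mm above the rim) at the cam's highest lift.
- ink_jar_red: Bystander: ink jar with a red cap, 52 mm diameter, 65 mm tall; origin at its foot.
- ink_jar_black: Bystander: ink jar with a black cap, 60 mm diameter, 75 mm tall; origin at its foot.
- ink_tin: Bystander: ink tin, 70 mm diameter, 60 mm tall; origin at its foot.
- roller: Bystander: lying rubber ink roller with wooden handle, 90 mm wide, about 150 mm long; origin under the roller.
- ink_knife: Bystander: lying ink spatula; origin under its middle.
- screwdriver: Bystander: lying screwdriver with a red handle; origin under its middle.
- brush_mug: Bystander: white mug, 80 mm diameter, 95 mm tall; origin at its foot.
Not all that is in view belongs to the job. There is more than one size of the part that bears mat_top; the job needs the larger. Of the things that look like the part that bears cover_knob, the larger one is meant.

How it is judged (in metres and radians):
On the way, in this order (a step that is already met when the one before it is completed fails the run):
1. the cover is lifted clear of the jig in the fingers, the lever still down (z of cover_knob in the frame of jig above 0.105 m and contact force between the fingers and cover above 0.5 N and value of joint lever below 0.5 rad), for 0.1 s.
2. the cover stands right way up on the cork mat, let go, the lever still down (horizontal distance between cover_knob and mat_top below 0.05 m and z of cover_knob in the frame of mat_top between 0.028 and 0.039 m and angle between cover_knob's own z axis and vertical below 0.1 rad and linear speed of cover below 0.03 m/s and contact force between the fingers and cover below 0.05 N and value of joint lever below 0.5 rad), for 0.2 s.
3. the lever is held upright by the fingers, the block at its highest (value of joint lever between 1.09 and 1.35 rad and contact force between the fingers and lever above 1 N and z of block_top in the frame of jig above 0.0615 m), for 0.5 s.
At the end, for the whole second after the job is handed in: Fingers hold the lever still (over 1 N) at 1.09 to 1.35 rad (upright within 7.5 degrees), block top over 61.5 mm above the table; cover at rest, untouched, right way up, within 50 mm of the mat centre (all of step 3 and velocity of joint lever between -0.1 and 0.1 rad/s and horizontal distance between cover_knob and mat_top below 0.05 m and z of cover_knob in the frame of mat_top between 0.028 and 0.039 m and angle between cover_knob's own z axis and vertical below 0.1 rad and linear speed of cover below 0.03 m/s and contact force between the fingers and cover below 0.05 N); the arm keeps its last pose, push and grip.
It fails at once if the lever is thrown far past its highest point (over 1.6 rad) (value of joint lever above 1.6 rad).
It fails at once if the cover is dropped or thrown (linear speed of cover above 0.5 m/s and contact force between the fingers and cover below 0.05 N).
It fails at once if a bystander is moved more than 30 mm (distance of any of ink_jar_red, ink_jar_black, ink_tin, roller, ink_knife, screwdriver, brush_mug from where it was at the start of the episode above 0.03 m).
It also fails if it takes over 61 s, if anything falls off the work surface, if the arm or the gripper's body presses on something with over 40 N, if the wrist force passes 120 N, or if a joint passes its speed limit or range.

## Working session

There is one attempt and no reset: what is moved stays moved. The work goes in short steps, Python scripts to look and compute and a tool call to move; the robot and the scene stay as the last step left them, time stands still between calls to the robot, and variables do not carry over. Pictures are saved under pics/ and viewed, at most 10 in all, crops included, and the job is handed in when it is done.

Besides the shell and the picture viewer there is one more tool, called after "Request:" as name(argument=value, ...) on one line, values as JSON. move_arm: Moves the arm, as the interface text tells. Its arguments: {"type":"object","properties":{"jaw":{"type":"array","items":{"type":"number"}},"dp":{"type":"array","items":{"type":"array","items":{"type":"number"}}},"turn":{"type":"array","items":{"type":"array","items":{"type":"number"}}},"force":{"type":"number"}},"required":["jaw","dp","turn"]}

```bash
mkdir -p pics; cat > h.py <<'E'
import numpy as np, cv2
from rig import observe, cams, ticket
def K(n):
    c=cams.calibration(n); f=200/np.tan(np.radians(c["vertical_fov"])/2)
    return c,f
def ray(n,u,v):
    c,f=K(n); k=c["k1"]
    M=np.array([[f,0,c["cx"]],[0,f,c["cy"]],[0,0,1.]])
    x,y=cv2.undistortPoints(np.array([[[u,v]]],float),M,np.array([k,0,0,0.]))[0,0]
    V=np.linalg.inv(np.array(c["view"])); d=V[:3,:3]@np.array([x,-y,-1.]); return V[:3,3],d
def at_depth(n,u,v,d): o,r=ray(n,u,v); return o+r*d
def at_z(n,u,v,z): o,r=ray(n,u,v); return o+r*(z-o[2])/r[2]
def proj(n,P):
    c,f=K(n); p=np.array(c["view"])@np.append(P,1); x,y=p[0]/-p[2],-p[1]/-p[2]
    s=1+c["k1"]*(x*x+y*y); return f*x*s+c["cx"],f*y*s+c["cy"]
def cloud(n,dep):
    c,f=K(n);u,v=np.meshgrid(np.arange(640.),np.arange(400.))
    M=np.array([[f,0,c["cx"]],[0,f,c["cy"]],[0,0,1.]])
    xy=cv2.undistortPoints(np.stack([u,v],-1).reshape(-1,1,2),M,np.array([c["k1"],0,0,0.]))[:,0]
    V=np.linalg.inv(np.array(c["view"]));d=dep.reshape(-1,1)
    return (np.c_[xy[:,0],-xy[:,1],-np.ones(len(xy))]*d@V[:3,:3].T+V[:3,3]).reshape(400,640,3)
E
python3 - <<'E'
from h import *
for n in("top","scene"):
    im,d=cams.get_image(n); cv2.imwrite(f"pics/{n}0.png",im[:,:,::-1]); np.save(n+"0.npy",d)
    for q in "jig cover_knob mat_top lever_grip ink_jar_red ink_jar_black ink_tin roller ink_knife screwdriver brush_mug".split():
        for m in cams.mark_of(n,q)[:3]:
            u,v=np.array(m["location"])*[640,400]; z=d[min(int(v),399),min(int(u),639)]
            print(n,q,round(m["p"],2),round(u),round(v),at_depth(n,u,v,z).round(3))
print(observe()["tool_rot"])
E
```

```text
top jig 0.61 374 197 [ 0.599 -0.188  0.01 ]
top cover_knob 0.96 315 187 [0.629 0.001 0.038]
top cover_knob 0.82 256 188 [0.62  0.181 0.093]
top mat_top 0.95 351 258 [ 0.403 -0.113 -0.001]
top mat_top 0.92 376 199 [ 0.594 -0.194  0.007]
top mat_top 0.52 231 237 [0.471 0.258 0.086]
top lever_grip 0.75 231 236 [0.474 0.258 0.084]
top lever_grip 0.37 274 145 [0.762 0.131 0.055]
top ink_jar_red 0.73 319 138 [ 0.779 -0.01   0.07 ]
top ink_jar_black 0.88 345 143 [ 0.764 -0.093  0.079]
top ink_tin 0.85 275 144 [0.763 0.128 0.058]
top roller 0.98 169 213 [0.547 0.472 0.024]
top roller 0.56 448 182 [ 0.65  -0.433  0.005]
top ink_knife 0.56 460 251 [ 0.425 -0.466  0.011]
top screwdriver 0.5 312 248 [0.437 0.013 0.03 ]
top brush_mug 0.59 444 183 [ 0.644 -0.419  0.006]
scene jig 0.57 353 193 [0.644 0.142 0.054]
scene cover_knob 0.87 323 224 [0.62  0.001 0.032]
scene cover_knob 0.58 355 177 [0.63  0.175 0.085]
scene cover_knob 0.18 350 192 [0.638 0.134 0.06 ]
scene mat_top 0.97 281 276 [ 0.608 -0.199  0.001]
scene mat_top 0.63 243 225 [ 0.401 -0.102 -0.001]
scene mat_top 0.54 170 319 [ 0.444 -0.467  0.009]
scene lever_grip 0.54 323 146 [0.467 0.26  0.079]
scene ink_jar_red 0.8 375 257 [ 0.805 -0.026  0.029]
scene ink_jar_black 0.84 355 279 [ 0.797 -0.127  0.041]
scene ink_tin 0.96 389 225 [0.791 0.09  0.042]
scene roller 0.91 378 138 [0.573 0.466 0.02 ]
scene roller 0.7 389 224 [0.788 0.093 0.043]
scene ink_knife 0.6 169 316 [ 0.426 -0.457 -0.004]
scene screwdriver 0.66 274 207 [ 0.436  0.009 -0.004]
scene screwdriver 0.53 357 275 [ 0.797 -0.12   0.048]
scene brush_mug 0.59 246 347 [ 0.687 -0.452  0.084]
[[ 9.69458954e-01  2.45253615e-01  2.59501075e-05]
 [ 2.45253616e-01 -9.69458954e-01 -8.14038119e-06]
 [ 2.31611062e-05  1.42561231e-05 -1.00000000e+00]]
```

View pics/top0.png

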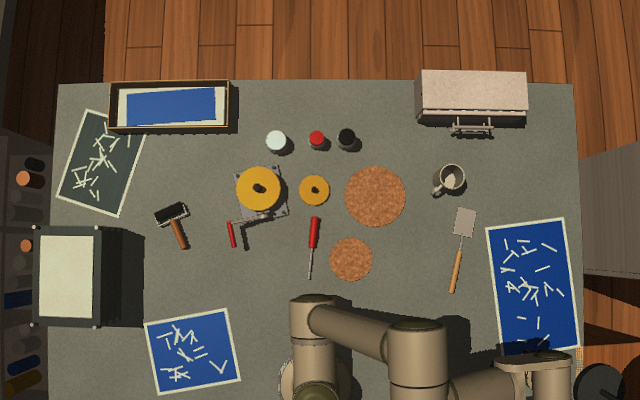

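View pics/scene0.png

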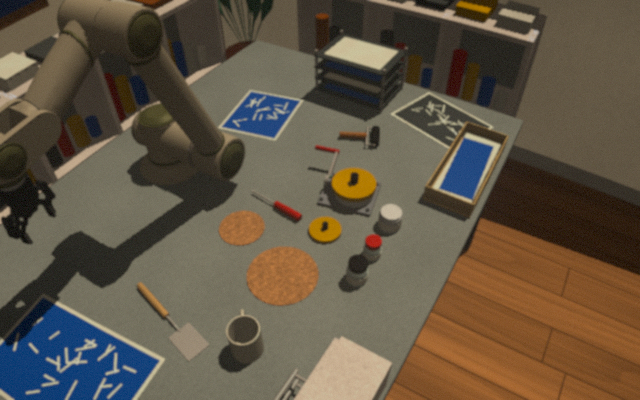

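Look-alikes: yellow covers at top (258,188), which is larger and sits on the jig, and (315,190), which is smaller and lies on the table. Cork mats are at (375,196), larger, and (350,259), smaller. The job needs (258,188) and (375,196). I'll confirm that in a crop and measure them.

```bash
python3 - <<'E'
from h import *
im=cv2.imread("pics/top0.png"); d=np.load("top0.npy"); C=cloud("top",d)
cv2.imwrite("pics/crop.png",cv2.resize(im[130:290,200:420],None,fx=3.6,fy=3.6,interpolation=cv2.INTER_CUBIC))
hsv=cv2.cvtColor(im,cv2.COLOR_BGR2HSV)
def blob(lo,hi,x0,x1,y0,y1):
    m=cv2.inRange(hsv,lo,hi)>0; k=np.zeros_like(m);k[y0:y1,x0:x1]=1; return m&k
def circ(m,z,name):
    ps=max(cv2.findContours(m.astype(np.uint8),0,1)[0],key=len)
    ps=cv2.convexHull(ps)[:,0]
    P=np.array([at_z("top",u,v,z)[:2] for u,v in ps])
    (x,y),r=cv2.minEnclosingCircle(P.astype(np.float32)); A=np.c_[2*P,np.ones(len(P))]; s=np.linalg.lstsq(A,(P**2).sum(1),rcond=None)[0]
    zs=C[m][:,2]; print(name,m.sum(),"enc",x,y,r,"fit",s[:2],np.sqrt(s[2]+s[0]**2+s[1]**2),"z",np.percentile(zs,[10,50,90]))
circ(blob((18,130,100),(32,255,255),225,290,155,220),.059,"cover")
circ(blob((18,130,100),(32,255,255),297,335,170,210),.02,"small")
circ(blob((5,70,80),(17,255,255),340,412,160,232),.003,"mat")
circ(blob((5,70,80),(17,255,255),325,375,236,285),.003,"smallmat")
# knob
k=np.zeros(d.shape,bool);k[170:205,240:280]=1
m=k&(hsv[...,2]<70); P=C[m]; P=P[P[:,2]>.08]; print("knob",m.sum(),P.mean(0) if len(P) else None, np.percentile(P[:,2],[10,50,90]) if len(P) else '')
ys,xs=np.where(m); print("knobpx",xs.mean(),ys.mean(),at_z("top",xs.mean(),ys.mean(),.085))
m=blob((0,140,90),(8,255,255),220,245,210,255)|blob((172,140,90),(180,255,255),220,245,210,255)
ys,xs=np.where(m); P=np.array([at_z("top",u,v,.08) for u,v in zip(xs,ys)])[:,:2]
c=P.mean(0); w,V=np.linalg.eigh(np.cov((P-c).T)); t=V[:,1]*np.sign(V[0,1]); s=(P-c)@t
print("handle",m.sum(),c,"dir deg",np.degrees(np.arctan2(t[1],t[0])),s.min(),s.max(),np.percentile(C[m][:,2],[10,50,90]))
ims,ds=cams.get_image("scene")
for n in ("top",):
    for q in ("cover_knob","lever_grip"):
        for o in cams.outline_of(n,q)[:2]: print(q,o["p"],np.array(o["box"])*[640,400,640,400])
E
```

```text
cover 1477 enc 0.6231741905212402 0.18163877725601196 0.07076418399810791 fit [0.62342831 0.18116213] 0.06972362649714198 z [0.05429998 0.05909524 0.06346311]
small 697 enc 0.6222242116928101 0.0061073312535882 0.049516674131155014 fit [0.62232053 0.00609179] 0.048994039173822675 z [0.00714896 0.0124669  0.01680416]
mat 2983 enc 0.6042777299880981 -0.19135460257530212 0.10118195414543152 fit [ 0.60437095 -0.19115663] 0.10023802281593935 z [-0.00165853  0.00284463  0.00729748]
smallmat 1521 enc 0.400884211063385 -0.11170072108507156 0.07093466818332672 fit [ 0.40116187 -0.11152575] 0.07020898431139162 z [-0.00251772  0.00176351  0.00606299]
knob 116 [0.6222125  0.17962985 0.0907866 ] [0.08713902 0.09120819 0.09459985]
knobpx 264.9913793103448 189.93103448275863 [0.61449244 0.15578014 0.085     ]
handle 109 [0.47982802 0.26110032] dir deg 11.963302441847988 -0.041173969297699224 0.040186208116467885 [0.07620826 0.08087217 0.08462472]
cover_knob 0.94 [257.024 188.92   43.776  45.   ]
cover_knob 0.71 [314.624 189.4    33.408  29.4  ]
lever_grip 0.51 [247.68  230.04   47.424  33.08 ]
```

View pics/crop.png

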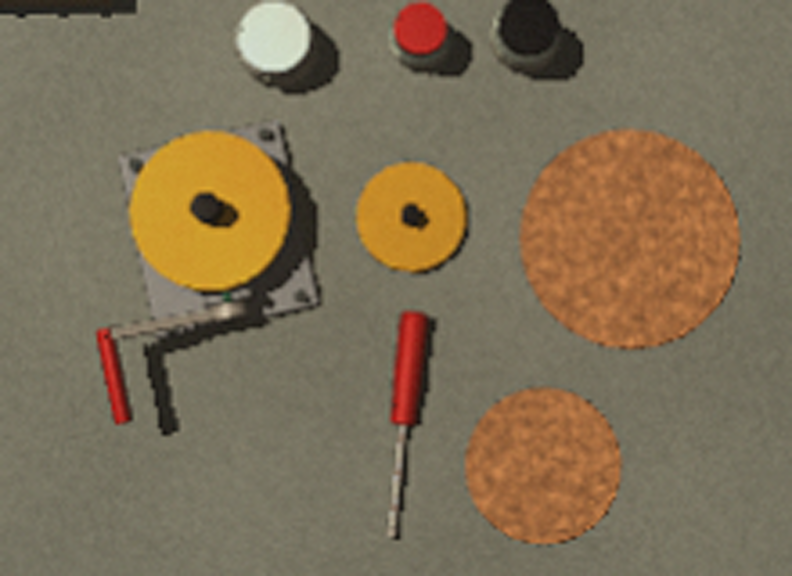

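The crop confirms the larger cover sits on the jig, its knob at crop (207,207), and the larger mat is at crop (630,238). The lever handle is at crop (114,375). Moving towards the knob.

Request:
move_arm(jaw=[8.5,8.5,8.5,8.5,8.5,8.5,8.5,8.5,8.5,8.5,8.5,8.5], dp=[[2.7,-2.4,0],[2.7,-2.4,0],[2.7,-2.4,0],[2.7,-2.4,0],[2.7,-2.4,0],[2.7,-2.4,0],[2.7,-2.4,0],[2.7,-2.4,0],[2.7,-2.4,0],[2.7,-2.4,0],[2.7,-2.4,0],[2.7,-2.4,0]], turn=[[0,0,0],[0,0,0],[0,0,0],[0,0,0],[0,0,0],[0,0,0],[0,0,0],[0,0,0],[0,0,0],[0,0,0],[0,0,0],[0,0,0]], force=40)

```text
time_s: 2.35
position: [0.379, -0.1729, 0.2316]
tool_rot: [[0.97, 0.245, 0.001], [0.245, -0.97, -0.0], [0.0, 0.001, -1.0]]
ft_force: [1.5, -0.6, 0.5]
grip_width: 0.0851
gripper_force: 0.0
```

Request:
move_arm(jaw=[8.5,8.5,8.5,8.5,8.5,8.5,8.5,8.5,8.5,8.5,8.5,8.5], dp=[[2.7,-2.4,0],[2.7,-2.4,0],[2.7,-2.4,0],[2.7,-2.4,0],[2.7,-2.4,0],[2.7,-2.4,0],[2.7,-2.4,0],[2.7,-2.4,0],[2.7,-2.4,0],[2.7,-2.4,0],[2.7,-2.4,0],[0,0,0]], turn=[[0,0,0],[0,0,0],[0,0,0],[0,0,0],[0,0,0],[0,0,0],[0,0,0],[0,0,0],[0,0,0],[0,0,0],[0,0,0],[0,0,0]])

```text
time_s: 3.35
position: [0.6034, 0.1588, 0.2301]
tool_rot: [[0.968, 0.249, 0.0], [0.249, -0.968, 0.001], [0.0, -0.001, -1.0]]
ft_force: [0.3, -0.0, -0.3]
grip_width: 0.0852
gripper_force: 0.0
```

Request:
move_arm(jaw=[8.5,8.5,8.5,8.5,8.5,8.5,8.5,8.5,8.5,8.5,8.5,8.5], dp=[[1.3,-0.8,0],[1.2,-0.8,2],[0,0,2.5],[0,0,2.5],[0,0,2.5],[0,0,2],[0,0,1.5],[0,0,1.2],[0,0,1],[0,0,0.8],[0,0,0],[0,0,0]], turn=[[0,0,0],[0,0,0],[0,0,0],[0,0,0],[0,0,0],[0,0,0],[0,0,0],[0,0,0],[0,0,0],[0,0,0],[0,0,0],[0,0,0]])

```text
time_s: 4.35
position: [0.622, 0.1758, 0.0715]
tool_rot: [[0.969, 0.245, 0.0], [0.245, -0.969, -0.0], [0.0, 0.0, -1.0]]
ft_force: [-0.3, 0.5, 0.2]
grip_width: 0.0854
gripper_force: 0.0
```

Request:
move_arm(jaw=[2,2,2,2,2,2,2,2], dp=[[0,0,0],[0,0,0],[0,0,0],[0,0,0],[0,0,0],[0,0,0],[0,0,0],[0,0,0]], turn=[[0,0,0],[0,0,0],[0,0,0],[0,0,0],[0,0,0],[0,0,0],[0,0,0],[0,0,0]])

```text
time_s: 5.02
position: [0.6216, 0.1779, 0.0722]
tool_rot: [[0.969, 0.246, 0.001], [0.246, -0.969, 0.003], [0.001, -0.003, -1.0]]
ft_force: [-2.6, 8.4, 5.6]
grip_width: 0.0247
gripper_force: 39.7
```

The grip sits high on the knob, so I'll reopen, go 7 mm lower and grip again.

Request:
move_arm(jaw=[5,5,5,5,5,5,2,2,2,2,2,2], dp=[[0,0,0],[0,0,0],[0,-0.4,0],[0,0,0.4],[0,0,0.4],[0,0,0],[0,0,0],[0,0,0],[0,0,0],[0,0,0],[0,0,0],[0,0,0]], turn=[[0,0,0],[0,0,0],[0,0,0],[0,0,0],[0,0,0],[0,0,0],[0,0,0],[0,0,0],[0,0,0],[0,0,0],[0,0,0],[0,0,0]])

```text
time_s: 6.02
position: [0.621, 0.1797, 0.0635]
tool_rot: [[0.969, 0.245, 0.0], [0.245, -0.969, -0.0], [0.0, 0.0, -1.0]]
ft_force: [-0.0, -1.1, 1.5]
grip_width: 0.0248
gripper_force: 39.6
```

Request:
move_arm(jaw=[2,2,2,2,2,2,2,2,2,2], dp=[[0,0,-0.4],[0,0,-0.6],[0,0,-0.8],[0,0,-1],[0,0,-1.2],[0,0,-1.2],[0,0,-1.2],[0,0,-1.2],[0,0,-0.8],[0,0,0]], turn=[[0,0,0],[0,0,0],[0,0,0],[0,0,0],[0,0,0],[0,0,0],[0,0,0],[0,0,0],[0,0,0],[0,0,0]])

```text
time_s: 6.85
position: [0.6216, 0.18, 0.1499]
tool_rot: [[0.969, 0.245, 0.004], [0.245, -0.969, 0.0], [0.004, 0.001, -1.0]]
ft_force: [0.1, -0.8, -2.3]
grip_width: 0.0245
gripper_force: 39.5
```

```bash
python3 - <<'E'
from h import *
im,d=cams.get_image("scene"); cv2.imwrite("pics/s1.png",cv2.resize(im[100:320,180:460,::-1],None,fx=2.5,fy=2.5))
o=observe(); R=np.array(o["tool_rot"]); p=np.array(o["position"]); print(p,o["grip_width"],o["gripper_force"],o["ft_force"])
print(R.T@(np.array([.604,-.191,p[2]])-p)*100)
E
```

```text
[0.62115112 0.1798723  0.14847947] 0.02460190847605609 39.464406967163086 [ 0.2016965   0.80407222 -3.160994  ]
[-1.07631738e+01  3.55324948e+01 -1.17950093e-02]
```

View pics/s1.png

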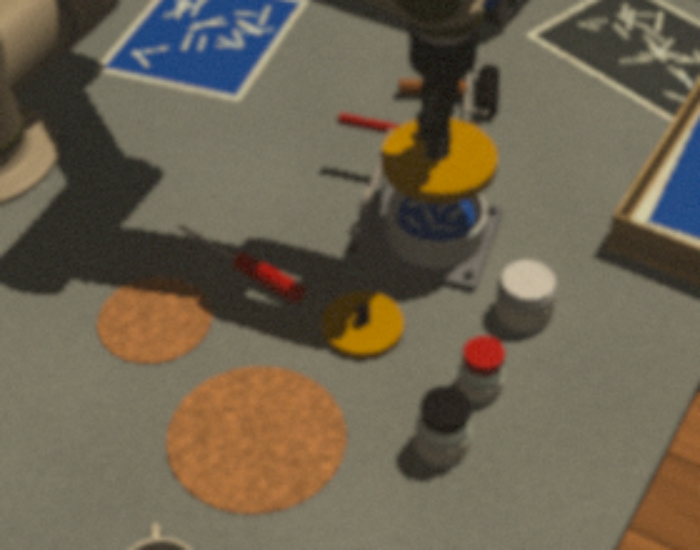

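The crop shows the cover held level at (440,155), with the blue block exposed beneath it and the mat at (255,438). Carrying it over.

Request:
move_arm(jaw=[2,2,2,2,2,2,2,2,2,2], dp=[[-0.3,1,0],[-0.6,2,0],[-0.6,2,0],[-0.6,2,0],[-0.6,2,0],[-0.6,2,0],[-0.6,2,0],[-0.6,2,0],[-0.6,2,0],[-0.6,2,0]], turn=[[0,0,0],[0,0,0],[0,0,0],[0,0,0],[0,0,0],[0,0,0],[0,0,0],[0,0,0],[0,0,0],[0,0,0]])

```text
time_s: 7.73
position: [0.6115, -0.0201, 0.1464]
tool_rot: [[0.97, 0.245, -0.002], [0.245, -0.97, 0.0], [-0.002, -0.001, -1.0]]
ft_force: [-0.1, -0.1, -3.0]
grip_width: 0.0247
gripper_force: 39.5
```

Request:
move_arm(jaw=[2,2,2,2,2,2,2,2,2,2,2,2], dp=[[-0.6,2,0],[-0.6,2,0],[-0.6,2,0],[-0.6,2,0],[-0.6,2,0],[-0.6,2,0],[-0.6,2,0],[-0.6,1.5,0],[-0.3,1,0],[0,0,0],[0,0,0],[0,0,0]], turn=[[0,0,0],[0,0,0],[0,0,0],[0,0,0],[0,0,0],[0,0,0],[0,0,0],[0,0,0],[0,0,0],[0,0,0],[0,0,0],[0,0,0]])

```text
time_s: 8.73
position: [0.6032, -0.1899, 0.1472]
tool_rot: [[0.969, 0.246, -0.0], [0.246, -0.969, 0.001], [-0.0, -0.001, -1.0]]
ft_force: [-0.1, -0.2, -2.5]
grip_width: 0.0247
gripper_force: 39.6
```

Request:
move_arm(jaw=[2,2,2,2,2,2,2,2,2,2,2,2], dp=[[0,0,1],[0,0,1.7],[0,0,1.7],[0,0,1.7],[0,0,1.5],[0,0,1.2],[0,0,1],[0,0,0.8],[0,0,0.6],[0,0,0.4],[0,0,0.2],[0,0,0]], turn=[[0,0,0],[0,0,0],[0,0,0],[0,0,0],[0,0,0],[0,0,0],[0,0,0],[0,0,0],[0,0,0],[0,0,0],[0,0,0],[0,0,0]])

```text
time_s: 9.73
position: [0.6033, -0.1908, 0.0292]
tool_rot: [[0.969, 0.245, 0.0], [0.245, -0.969, -0.0], [0.0, 0.0, -1.0]]
ft_force: [0.0, -0.5, -2.0]
grip_width: 0.0245
gripper_force: 39.6
```

Request:
move_arm(jaw=[2,2,2,2], dp=[[0,0,0.1],[0,0,0.1],[0,0,0],[0,0,0]], turn=[[0,0,0],[0,0,0],[0,0,0],[0,0,0]])

```text
time_s: 10.07
position: [0.6033, -0.1909, 0.0275]
tool_rot: [[0.969, 0.245, 0.0], [0.245, -0.969, -0.0], [0.0, 0.0, -1.0]]
ft_force: [-0.1, -0.0, -3.6]
grip_width: 0.0247
gripper_force: 39.6
```

Request:
move_arm(jaw=[2,2,2,2,2], dp=[[0,0,0.1],[0,0,0.1],[0,0,0.1],[0,0,0],[0,0,0]], turn=[[0,0,0],[0,0,0],[0,0,0],[0,0,0],[0,0,0]])

```text
time_s: 10.48
position: [0.6033, -0.1909, 0.0254]
tool_rot: [[0.969, 0.245, 0.001], [0.245, -0.969, -0.0], [0.001, 0.001, -1.0]]
ft_force: [-2.4, 1.4, 6.0]
grip_width: 0.0245
gripper_force: 40.5
```

Contact felt. Releasing and rising.

Request:
move_arm(jaw=[3.5,5,6.5,6.5,6.5,6.5,6.5,6.5,6.5,6.5,6.5,6.5], dp=[[0,0,0],[0,0,0],[0,0,0],[0,0,0],[0,0,0],[0,0,-0.5],[0,0,-1],[0,0,-2],[0,0,-3],[0,0,-3],[0,0,-3],[0,0,-3]], turn=[[0,0,0],[0,0,0],[0,0,0],[0,0,0],[0,0,0],[0,0,0],[0,0,0],[0,0,0],[0,0,0],[0,0,0],[0,0,0],[0,0,0]])

```text
time_s: 11.48
position: [0.603, -0.1907, 0.182]
tool_rot: [[0.969, 0.245, 0.001], [0.245, -0.969, -0.001], [0.001, 0.001, -1.0]]
ft_force: [0.3, 0.4, 0.3]
grip_width: 0.0652
gripper_force: 0.0
```

Request:
move_arm(jaw=[6.5,6.5,6.5,6.5], dp=[[0,0,-2],[0,0,-1],[0,0,0],[0,0,0]], turn=[[0,0,0],[0,0,0],[0,0,0],[0,0,0]])

```text
time_s: 11.82
position: [0.603, -0.1907, 0.2088]
tool_rot: [[0.969, 0.245, -0.0], [0.245, -0.969, 0.0], [-0.0, -0.0, -1.0]]
ft_force: [0.5, -0.2, -0.9]
grip_width: 0.0652
gripper_force: 0.0
```

```bash
python3 - <<'E'
from h import *
im,d=cams.get_image("scene"); cv2.imwrite("pics/s2.png",cv2.resize(im[100:320,180:460,::-1],None,fx=2.5,fy=2.5))
im,d=cams.get_image("top"); cv2.imwrite("pics/t2.png",im[:,:,::-1])
# handle refit
bgr=im[:,:,::-1].copy(); hsv=cv2.cvtColor(bgr,cv2.COLOR_BGR2HSV)
m=((hsv[...,0]<8)|(hsv[...,0]>172))&(hsv[...,1]>140)&(hsv[...,2]>90)
k=np.zeros(m.shape,bool);k[210:255,220:245]=1;m&=k
ys,xs=np.where(m); P=np.array([at_z("top",u,v,.078) for u,v in zip(xs,ys)]); c=P.mean(0); print("handle",m.sum(),c)
# well centre from block blue
b=(hsv[...,0]>100)&(hsv[...,0]<130)&(hsv[...,1]>120); k[:]=0;k[155:225,225:295]=1;b&=k
ys,xs=np.where(b); P=np.array([at_z("top",u,v,.047)[:2] for u,v in zip(xs,ys)]); q=cv2.minEnclosingCircle(P.astype(np.float32)); print("block",b.sum(),P.mean(0),q)
o=observe(); R=np.array(o["tool_rot"]); p=np.array(o["position"]); print(p,o["grip_width"])
th=np.radians(12); 
for j in ([.6235,.181],):
    for a in (0,1.222):
        al=np.radians(20)+a; v=np.array([-.135,.115*np.cos(al)]); w=np.array([[np.cos(th),-np.sin(th)],[np.sin(th),np.cos(th)]])@v+j
        print("grip",a,w,.035+.115*np.sin(al),"tool delta cm",R.T@(np.r_[w,p[2]]-p)*100)
E
```

```text
handle 109 [0.47969665 0.26142327 0.078     ]
block 551 [0.6246703  0.18181316] ((0.624596357345581, 0.1818678230047226), 0.04836879298090935)
[ 0.60269038 -0.19060106  0.20757784] 0.0650215721539291
grip 0 [0.46898217 0.2586351 ] 0.07433231648245191 tool delta cm [ -1.94672709 -46.83064729   0.10419486]
grip 1.222 [0.49145652 0.1529016 ] 0.1499999958230291 tool delta cm [ -2.36063279 -36.02903238   0.08216129]
```

View pics/s2.png

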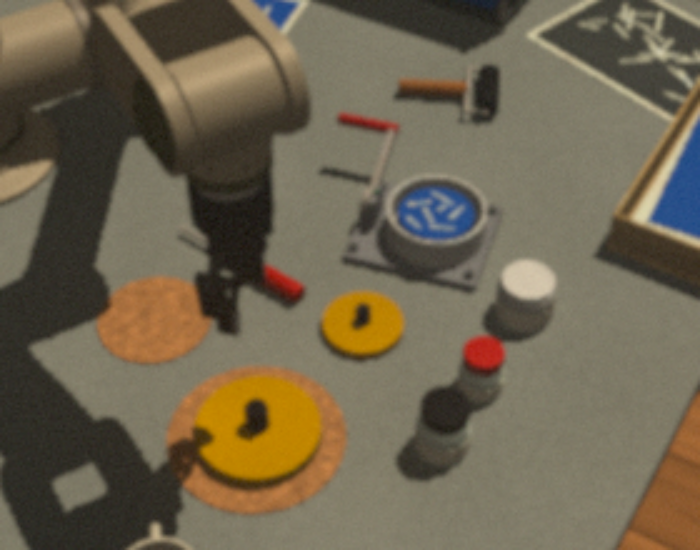

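The cover sits upright on the large mat, at crop (257,428), and nothing else has moved. Next, the lever handle at crop (368,122).

Request:
move_arm(jaw=[6.5,6.5,6.5,6.5,6.5,6.5,6.5,6.5,6.5,6.5], dp=[[-0.1,-2,0],[-0.1,-3.5,0],[-0.1,-3.5,0],[-0.1,-3.5,0],[-0.1,-3.5,0],[-0.1,-3.5,0],[-0.1,-3.5,0],[-0.1,-3.5,0],[-0.1,-3.5,0],[-0.1,-3.5,0]], turn=[[0,0,0],[0,0,0],[0,0,0],[0,0,0],[0,0,0],[0,0,0],[0,0,0],[0,0,0],[0,0,0],[0,0,0]])

```text
time_s: 12.75
position: [0.5102, 0.1329, 0.208]
tool_rot: [[0.969, 0.245, -0.003], [0.245, -0.97, -0.0], [-0.003, -0.001, -1.0]]
ft_force: [0.5, 0.3, -0.6]
grip_width: 0.0648
gripper_force: 0.0
```

Request:
move_arm(jaw=[6.5,6.5,6.5,6.5,6.5,6.5,6.5,6.5], dp=[[-0.1,-3.5,0],[-0.1,-3.5,0],[-0.1,-3,0],[-0.1,-2.4,0],[-0.3,-1,0],[0,0,0],[0,0,0],[0,0,0]], turn=[[0,0,0],[0,0,0],[0,0,0],[0,0,0],[0,0,0.03],[0,0,0],[0,0,0],[0,0,0]])

```text
time_s: 13.42
position: [0.4719, 0.2589, 0.2087]
tool_rot: [[0.976, 0.216, -0.001], [0.216, -0.976, -0.001], [-0.001, 0.0, -1.0]]
ft_force: [1.0, -0.1, 0.1]
grip_width: 0.0646
gripper_force: 0.0
```

Request:
move_arm(jaw=[6.5,6.5,6.5,6.5,6.5,6.5,6.5,6.5,6.5,6.5,6.5,6.5], dp=[[0,0,1.5],[0,0,2],[0,0,2],[0,0,2],[0,0,2],[0,0,1.7],[0,0,1.5],[0,0,1.2],[0,0,1],[0,0,0.6],[0,0,0],[0,0,0]], turn=[[0,0,0],[0,0,0],[0,0,0],[0,0,0],[0,0,0],[0,0,0],[0,0,0],[0,0,0],[0,0,0],[0,0,0],[0,0,0],[0,0,0]])

```text
time_s: 14.42
position: [0.472, 0.2594, 0.0545]
tool_rot: [[0.976, 0.216, 0.0], [0.216, -0.976, -0.0], [0.0, 0.0, -1.0]]
ft_force: [-0.3, -0.4, -0.2]
grip_width: 0.0648
gripper_force: 0.0
```

Request:
move_arm(jaw=[1,1,1,1,1,1,1,1,1], dp=[[0,0,0],[0,0,0],[0,0,0],[0,0,0],[0,0,0],[0,0,0],[0,0,0],[0,0,0],[0,0,0]], turn=[[0,0,0],[0,0,0],[0,0,0],[0,0,0],[0,0,0],[0,0,0],[0,0,0],[0,0,0],[0,0,0]], force=40)

```text
time_s: 15.17
position: [0.4722, 0.2582, 0.0547]
tool_rot: [[0.976, 0.216, 0.001], [0.216, -0.976, -0.003], [0.0, 0.003, -1.0]]
ft_force: [2.7, -9.5, 1.6]
grip_width: 0.0149
gripper_force: 38.9
```

Request:
move_arm(jaw=[1,1,1,1,1,1,1,1,1,1,1,1], dp=[[0.26,0,0],[-0.26,0,0],[0,0.28,-0.61],[0,0.28,-0.61],[0,0.28,-0.61],[0,0.38,-0.55],[0,0.38,-0.55],[0,0.38,-0.55],[0,0.47,-0.47],[0,0.47,-0.47],[0,0.47,-0.47],[0,0,0]], turn=[[0,0,0],[0,0,0],[0,0,0],[0,0,0],[0,0,0],[0,0,0],[0,0,0],[0,0,0],[0,0,0],[0,0,0],[0,0,0],[0,0,0]])

```text
time_s: 16.17
position: [0.4791, 0.2274, 0.1051]
tool_rot: [[0.976, 0.216, 0.002], [0.216, -0.976, 0.003], [0.002, -0.003, -1.0]]
ft_force: [-1.8, 10.8, 2.7]
grip_width: 0.0148
gripper_force: 39.5
```

Request:
move_arm(jaw=[1,1,1,1,1,1,1,1,1,1,1], dp=[[0,0.55,-0.38],[0,0.55,-0.38],[0,0.55,-0.38],[0,0.61,-0.28],[0,0.61,-0.28],[0,0.61,-0.28],[0,0.65,-0.17],[0,0.65,-0.17],[0,0.65,-0.17],[0,0,0],[0,0,0]], turn=[[0,0,0],[0,0,0],[0,0,0],[0,0,0],[0,0,0],[0,0,0],[0,0,0],[0,0,0],[0,0,0],[0,0,0],[0,0,0]])

```text
time_s: 17.08
position: [0.4913, 0.1748, 0.1312]
tool_rot: [[0.976, 0.216, 0.004], [0.216, -0.976, 0.004], [0.005, -0.003, -1.0]]
ft_force: [-3.4, 9.6, 16.8]
grip_width: 0.0149
gripper_force: 41.9
```

```bash
python3 - <<'E'
from h import *
im,d=cams.get_image("top"); bgr=im[:,:,::-1].copy(); hsv=cv2.cvtColor(bgr,cv2.COLOR_BGR2HSV)
C=cloud("top",d)
b=(hsv[...,0]>100)&(hsv[...,0]<130)&(hsv[...,1]>120); k=np.zeros(b.shape,bool);k[155:215,225:295]=1;b&=k
print("block z",np.median(C[b][:,2]),b.sum())
m=((hsv[...,0]<8)|(hsv[...,0]>172))&(hsv[...,1]>130)&(hsv[...,2]>70); k[:]=0;k[190:270,215:300]=1;m&=k
print("red",m.sum(),C[m].mean(0) if m.any() else 0)
d0=np.load("top0.npy")
o=observe();print(o["position"],o["ft_force"])
s,_=cams.get_image("scene"); cv2.imwrite("pics/s3.png",cv2.resize(s[100:240,270:430,::-1],None,fx=4,fy=4,interpolation=cv2.INTER_CUBIC))
E
```

```text
block z 0.06224414578090254 560
red 0 0
[0.49129873 0.17490756 0.13113219] [-3.27327716  9.6114108  15.64950591]
```

View pics/s3.png

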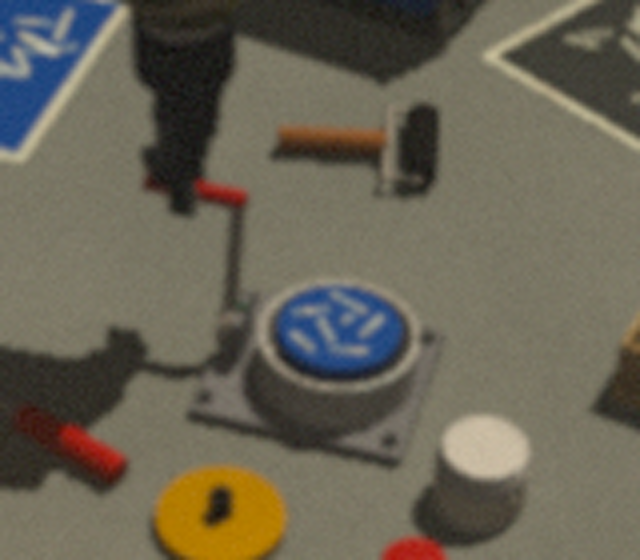

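The lever is about 10° short of upright and the block has nearly risen. Finishing the arc gently.

Request:
move_arm(jaw=[1,1,1,1,1,1,1,1], dp=[[0,0.4,-0.15],[0,0.4,-0.1],[0,0.4,-0.1],[0,0.4,-0.1],[0,0.4,0],[0,0.1,0],[0,0,0],[0,0,0]], turn=[[0,0,0],[0,0,0],[0,0,0],[0,0,0],[0,0,0],[0,0,0],[0,0,0],[0,0,0]])

```text
time_s: 17.85
position: [0.4959, 0.1542, 0.1349]
tool_rot: [[0.976, 0.216, 0.004], [0.216, -0.976, 0.003], [0.004, -0.002, -1.0]]
ft_force: [-0.1, 7.1, 9.4]
grip_width: 0.0144
gripper_force: 40.0
```

```bash
python3 - <<'E'
from h import *
im,d=cams.get_image("top"); bgr=im[:,:,::-1].copy(); hsv=cv2.cvtColor(bgr,cv2.COLOR_BGR2HSV)
C=cloud("top",d)
b=(hsv[...,0]>100)&(hsv[...,0]<130)&(hsv[...,1]>120); k=np.zeros(b.shape,bool);k[155:215,225:295]=1;b&=k
print("block z",np.median(C[b][:,2]),b.sum())
o=observe();p=o["position"];print(p,o["ft_force"],o["qvel"])
th=np.radians(12);dx,dy=p[0]-.6246,p[1]-.1818
print("jig xy",dx*np.cos(th)+dy*np.sin(th),-dx*np.sin(th)+dy*np.cos(th))
s,_=cams.get_image("scene"); cv2.imwrite("pics/s4.png",cv2.resize(s[100:240,270:430,::-1],None,fx=4,fy=4,interpolation=cv2.INTER_CUBIC))
hs=cv2.cvtColor(s[:,:,::-1].copy(),cv2.COLOR_BGR2HSV)
m=((hs[...,0]<8)|(hs[...,0]>172))&(hs[...,1]>130)&(hs[...,2]>80); k[:]=0;k[130:160,300:340]=1;m&=k
ys,xs=np.where(m); print("red px",m.sum(), list(zip(xs,ys))[-5:])
J=np.array([.6246,.1818]);Rz=np.array([[np.cos(th),-np.sin(th)],[np.sin(th),np.cos(th)]])
for a in (80,85,90,95,100):
    al=np.radians(a); w=Rz@[-.09,.115*np.cos(al)]+J; w2=Rz@[-.09,0]+J
    print(a,"handle inner end px",proj("scene",np.r_[w,.035+.115*np.sin(al)]),"pivot",proj("scene",np.r_[w2,.035]))
E
```

```text
block z 0.06296788152309307 566
[0.49593762 0.15418628 0.13488365] [0.77307061 8.0156009  8.64139625] [-0.04392824  0.0257746  -0.0843823  -0.13219857  0.03700853  0.00966736]
jig xy -0.1315920134812541 -0.00025988201181881276
red px 50 [(np.int64(324), np.int64(154)), (np.int64(325), np.int64(154)), (np.int64(326), np.int64(154)), (np.int64(327), np.int64(154)), (np.int64(328), np.int64(154))]
80 handle inner end px (np.float64(328.79704612646066), np.float64(149.42210882913315)) pivot (np.float64(326.47327741618227), np.float64(180.75062213762192))
85 handle inner end px (np.float64(327.76507559755777), np.float64(151.05293075496277)) pivot (np.float64(326.47327741618227), np.float64(180.75062213762192))
90 handle inner end px (np.float64(326.71210411686627), np.float64(152.93945621375622)) pivot (np.float64(326.47327741618227), np.float64(180.75062213762192))
95 handle inner end px (np.float64(325.647190063176), np.float64(155.06874635133886)) pivot (np.float64(326.47327741618227), np.float64(180.75062213762192))
100 handle inner end px (np.float64(324.57977022893675), np.float64(157.4249564346522)) pivot (np.float64(326.47327741618227), np.float64(180.75062213762192))
```

View pics/s4.png

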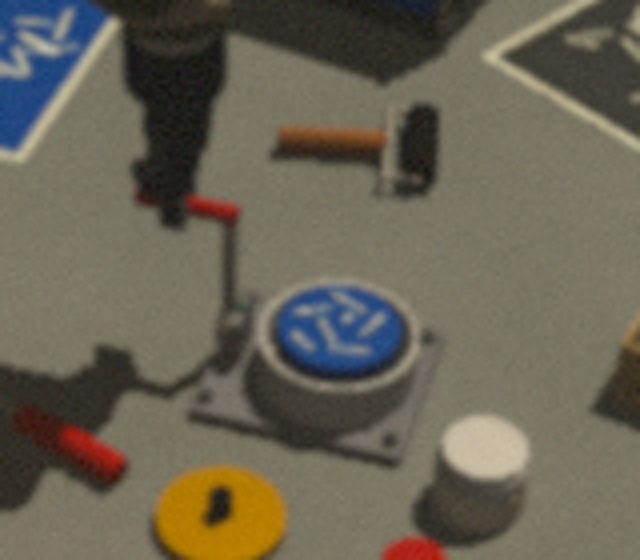

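The lever stands straight up: its arm runs from (236,212) to (232,318) in the crop, the block is at 63 mm, and the jig y offset is about 0. I'll hold it and then hand in.

Request:
move_arm(jaw=[1,1,1,1,1,1,1,1,1,1], dp=[[0,0,0],[0,0,0],[0,0,0],[0,0,0],[0,0,0],[0,0,0],[0,0,0],[0,0,0],[0,0,0],[0,0,0]], turn=[[0,0,0],[0,0,0],[0,0,0],[0,0,0],[0,0,0],[0,0,0],[0,0,0],[0,0,0],[0,0,0],[0,0,0]])

```text
time_s: 18.78
position: [0.4959, 0.1542, 0.1349]
tool_rot: [[0.976, 0.216, 0.004], [0.216, -0.976, 0.003], [0.004, -0.002, -1.0]]
ft_force: [-0.9, 8.8, 9.3]
grip_width: 0.0145
gripper_force: 40.0
```

```bash
python3 -c "
from h import *
o=observe();print(o['position'],o['gripper_force'],o['grip_width']);print(ticket.close_job())"
```

```text
[0.49592791 0.15424597 0.13489013] 39.9637234210968 0.01448673754267922
the job is handed in; nothing more can be done
None
```

I handed the job in at about 19 s: the cover stands right way up on the large cork mat, and the arm is holding the lever upright with the block at about 63 mm; no verdict came back.

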